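# Put the pinch cap back on the camera lens

## Robot

A 6-joint arm with a two-finger parallel gripper is mounted at the origin on the work surface. World frame = base frame: x ahead of the robot, y to its left, z up, the work surface at z = 0. Lengths are in mm, angles in rad, forces in N, time in s.
With the tool pointing down it reaches from about 350 to 775 mm from the base axis. Payload 7.3 kg.
Tool frame: the origin (TCP) lies at the very end of the fingers, on their centre line; the grasp point (between the pads) lies 19 mm behind it; z points along the fingers, y is the line along which they close (so a half turn about z gives the same grasp; the last joint's range is limited). The gripper opens to 92 mm and grips with 3 to 60 N. Pads are 19 mm wide; open, the fingers measure 130 mm over their backs; the gripper's body (75 mm by 190 mm) begins 47 mm behind the grasp point.
Start: joints at [1.129, 0.342, 1.524, -0, 1.275, -0.146], TCP at [153.025, 502.223, 226.741] pointing down, gripper open.
Joint ranges: [-2.53, 2.53], [-0.77, 2.02], [0.04, 2.7], [-1, 4.14], [0.28, 2.66], [-3.11, 3.11]. Speed limits (rad/s): [2.57, 2.57, 3.14, 3.14, 3.14, 3.14].

## Interface

Orientations are given as [roll, pitch, yaw] about the fixed x, y, z axes, in that order (R = Rz(yaw) Ry(pitch) Rx(roll)).
In Python, from plant import get_obs, vision, workorder gives the robot as it stands.
- The arm moves only by the shell command python3 -m pendant 'ROWS' [OPENING]. ROWS is a JSON object of lists of equal length, an entry for each row: "dp": the shift along the tool's x, y, z in m, a list of three; "rotation": the turn, a rotation vector about the tool's x, y, z in rad, a list of three. A call has 1 to 8 rows; each row is the pose to reach, as a shift and turn from the pose commanded when the call began, along the tool's axes at that moment; what a row does not reach only later rows make up. A row lasts 1/8 s, in which the tool goes at most 62.5 mm and 10.7 degrees, less where a joint would pass 70% of its speed; a pose out of reach is approached as far as the arm can. A call with a gripper value outside its range is refused whole. OPENING is the finger opening in m, from 0 to 0.0918, set as the call begins (- or left out, the last holds). The fingers move at their own pace and stop on an object; the grip force is fixed at half the most. Time passes only in rows, so rows that repeat a pose let the fingers close. It gives the time, the measured TCP pose, the force, the opening and the grip force at its end, in the units of the state.
- get_obs(): the state, without advancing time (a new reading comes with each control period).
- vision.capture(name): name is "scene" or "top" or "wrist"; returns a dict with "pixels" (420x560x3 uint8, red, green, blue), "vfov" (degrees; the focal length in pixels is half the picture's height over the tangent of half this angle, whatever the lens; pixels are square), "cx", "cy" (the principal point, pixels), "dist" ([k1, k2, p1, p2, k3] as OpenCV has them; the pictures are not rectified), "pose" (4x4, takes a point from camera to world coordinates); the wrist camera has in their place "T_tool_cam" (4x4, takes a point from camera to tool coordinates, whose origin is the TCP and whose axes are the flange's). Camera axes: x right, y up, looking along -z (the intrinsics and any distortion apply to the point x, -y, -z); pixel columns grow to the right and rows downward; lengths in mm; the calibration is good to about 2 mm. A picture is of the moment at which its call begins: read the wrist's pose just before it. There is no depth.
- workorder.close_job(): hands the job in; it is judged then, once.
The state is a dict: "time": time; "joint_positions": joint angles; "dq": joint speeds; "tau": joint torques, N m; "tool_pos": TCP position; "tcp_rot": TCP orientation; "contact_force": force on the tool from outside, world axes, zero at the start; "moment": the same for the moment, N m; "grip_width": finger opening in mm; "finger_force": force on a finger pad.
Only numpy, scipy, OpenCV 4.12 (cv2) and the standard library are available. Lean on these libraries where they do the work, as an engineer would, in place of code of your own. Each camera call takes 0.05 s, during which the arm holds its last target. There are 200 camera calls.

## Task

The party is over: put the front cap back on the camera's lens. Take the pinch cap by its two side tabs, keep them squeezed in while you set it squarely down into the ring at the front of the lens until it is fully home, then let the tabs spring out so that it is locked in the ring, and let go. Go gently: do not lean hard on the lens, shove or tip the camera, or disturb the other things on the table.

Things in the scene. Friction and masses are not known exactly. Their poses are not given: they have to be found in the camera images.
- camera: black mirrorless camera (0.9 to 1.2 kg, loose) lying on its back, its zoom lens pointing straight up. Origin on the lens axis at the underside; z up along that axis, y along the 124 mm side of the 82 x 124 x 40 mm body (58 mm high hand grip at -y), x to the viewfinder hump. Lens: fixed barrel, 60 mm diameter, up to z = 91 mm; above it the extending front barrel
- barrel_top (a point): on the lens axis at the top of the fixed barrel (z = 91 mm above the table). The front barrel above it stands locked at some zoom, 0 to 36 mm out (not measured; a normal push does not move it): its flat front rim, 60 mm outside diameter, lies 17 to 53 mm above this point, that is 108 to 144 mm above the table
- lens_axis (a point): same point as the camera's origin; the mouth in the lens's front rim is round about this axis: a 45 degree lead-in from 52 mm diameter at the rim to a lip of 49 mm bore at 1.5 mm depth; the lip ends 2.5 mm deep; under it a groove of 52 mm diameter goes to 8 mm depth; the glass lies below
- cap: black pinch cap (32 g, loose), lying face up. Origin: centre of the underside, z up, on the table and in use. A round skirt, 47 mm diameter, 6 mm high, lower edge chamfered by 1.5 mm, goes into the lens's mouth. Above it (z = 6 to 12 mm) a disc of 57 mm diameter, cut flat at y = +-24.5 mm, comes to rest on the lens's rim. On its +y and -y sides stand two sprung finger tabs
- cap_tabs (a point): on the cap's axis midway between its two tabs, at half their height (12.5 mm above its underside). Tabs 16 mm wide along the cap's x, z = 7.5 to 17.5 mm; flat outer faces 60 mm apart along y when free, 51 mm when squeezed in. Each has a hook beside the skirt (z = 0.3 to 2.8 mm) reaching 27.5 mm from the axis when free, 23 mm squeezed; unsqueezed it cannot be pushed past the lip
- tab_a (a joint): inward travel of the tab on the cap's +y side: 0 free, 0.0045 m fully squeezed in, about 0.0015 m when its hook stands out in the groove under the lens's lip. Spring: 2.4 N when free, 7.8 N when fully squeezed in
- tab_b (a joint): the same for the tab on the cap's -y side
- rear_cap: bystander: plain round rear lens cap without tabs, like a small black dish, 55 mm diameter, 14 mm high; origin at its underside
- filter_case: bystander: flat square plastic case, 64 x 64 x 13.5 mm; origin at its underside
- battery: bystander: camera battery, 40 x 57 x 20 mm; origin at its underside
- spare_lens: bystander: second, fatter lens standing upright with its own cap on, 72 mm diameter, 98 mm high; origin at its underside
- blower: bystander: upright rubber dust blower, 60 mm diameter, 105 mm high; origin at its underside
- chips: bystander: stack of six gaming chips, 40 mm diameter, 21 mm high; origin at its underside
- cardholder: bystander: flat grey memory card holder, 75 x 105 x 16 mm; origin at its underside
Not all that is in view belongs to the job. Leave any purple or red look-alike of the cap alone.

How it is judged:
By the outcome, as a careful person would: the job done as asked, in the order asked, and still so for the second after the job is handed in, with the robot touching nothing.
It also fails if it takes over 54 s, if anything falls off the work surface, if the arm or the gripper's body presses on something with over 40 N, if the wrist force passes 120 N, or if a joint passes its speed limit or range.

## Working session

There is one attempt and no reset: what is moved stays moved. The work goes in short steps, Python scripts to look and compute and a shell command to move; the robot and the scene stay as the last step left them, time stands still between calls to the robot, and variables do not carry over. Pictures are saved under pics/ and viewed, at most 10 in all, crops included, and the job is handed in when it is done.

```bash
ls; mkdir -p pics; cat > h.py <<'E'
import numpy as np, cv2
from plant import get_obs, vision, workorder
from scipy.spatial.transform import Rotation as R
def cap(name,fn):
    o=get_obs(); c=vision.capture(name)
    if name=="wrist":
        T=np.eye(4);T[:3,:3]=R.from_euler('xyz',o['tcp_rot']).as_matrix();p=np.array(o['tool_pos'],float)
        T[:3,3]=p; c['pose']=T@np.array(c['T_tool_cam'])
    cv2.imwrite('pics/'+fn+'.png',np.array(c['pixels'])[:,:,::-1])
    np.save('pics/'+fn+'.npy',{k:c[k] for k in('vfov','cx','cy','dist','pose')},allow_pickle=True)
    return c
def load(fn): return np.load('pics/'+fn+'.npy',allow_pickle=True).item()
def K(c):
    f=210/np.tan(np.radians(c['vfov'])/2); return np.array([[f,0,c['cx']],[0,f,c['cy']],[0,0,1.]])
def ray(c,uv):
    q=cv2.undistortPoints(np.array(uv,float).reshape(-1,1,2),K(c),np.array(c['dist'],float)).reshape(-1,2)
    P=np.array(c['pose']); d=np.c_[q[:,0],-q[:,1],-np.ones(len(q))]@P[:3,:3].T
    return P[:3,3],d
def at(c,uv,z):
    o,d=ray(c,uv); return o+d*((z-o[2])/d[:,2])[:,None]
def proj(c,X):
    P=np.linalg.inv(np.array(c['pose'])); q=np.array(X,float).reshape(-1,3)@P[:3,:3].T+P[:3,3]
    q=q*[1,-1,-1]; return cv2.projectPoints(q,np.zeros(3),np.zeros(3),K(c),np.array(c['dist'],float))[0].reshape(-1,2)
def crop(fn,x0,y0,w,h,s):
    im=cv2.imread('pics/'+fn+'.png')[y0:y0+h,x0:x0+w]; return cv2.resize(im,None,fx=s,fy=s,interpolation=cv2.INTER_CUBIC)
E
python3 - <<'E'
from h import *
print(get_obs())
for n in("top","scene"):
    c=cap(n,n+"0"); print(c['vfov'],c['cx'],c['cy'],c['dist'],np.round(c['pose'],3).tolist())
a=cv2.imread('pics/top0.png')
cv2.imwrite('pics/top0b.png',cv2.resize(a,(800,600),interpolation=cv2.INTER_CUBIC))
E
```

```text
pics
{'time': 0.0, 'joint_positions': array([ 1.12900690e+00,  3.42723803e-01,  1.52500184e+00, -4.30161986e-05,
        1.27536608e+00, -1.45977500e-01]), 'dq': array([-9.37316982e-04, -1.76484768e-03,  9.62776196e-04,  7.34051002e-05,
       -8.39200839e-04,  8.07406936e-04]), 'tau': array([-4.00364224e-04, -4.31240201e+01, -2.44222194e+01,  7.16801430e-02,
        5.58350596e-02, -1.24505614e-04]), 'tool_pos': array([152.85683014, 501.84483187, 226.04968524]), 'tcp_rot': array([-3.14010354e+00, -1.77358113e-04,  2.84579315e+00]), 'contact_force': array([-1.03967965, -0.22584045, -0.91614193]), 'moment': array([-0.01780178,  0.03433677, -0.04543242]), 'finger_force': 0.0, 'grip_width': 92.18656331762205}
56.26550123631314 280.25182496019255 209.40309667738 [-0.02082439  0.          0.          0.          0.        ] [[0.017, 0.993, -0.115, 502.053], [-1.0, 0.016, -0.002, 3.269], [-0.001, 0.115, 0.993, 835.052], [0.0, 0.0, 0.0, 1.0]]
45.597578646574576 279.56888467493906 207.162252282578 [0.03196819 0.         0.         0.         0.        ] [[0.628, -0.609, 0.485, 1222.951], [0.778, 0.489, -0.394, -480.663], [0.003, 0.625, 0.781, 1066.668], [0.0, 0.0, 0.0, 1.0]]
```

View pics/top0b.png

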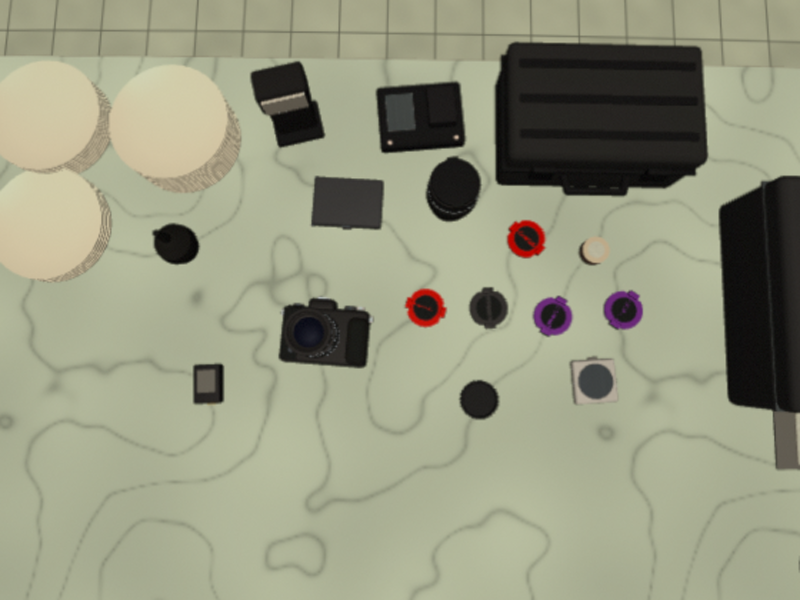

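View pics/scene0.png

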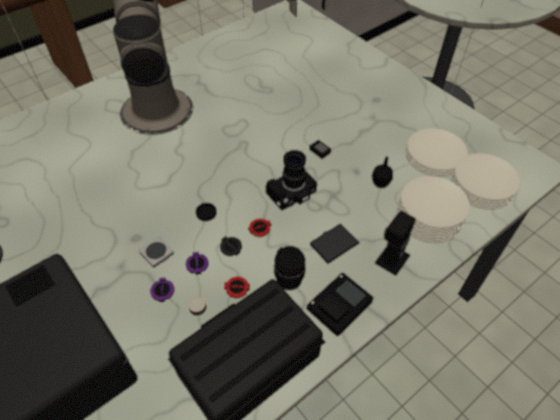

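The black disc with two tabs at (489,308) in the 800x600 top view is the pinch cap. The look-alikes are red at (425,308) and (526,239), and purple at (552,317) and (623,310). The plain black disc without tabs at (479,399) is the rear cap. The camera lens is at (312,334). I'll check the cap and lens in one enlarged crop.

```bash
python3 - <<'E'
from h import *
a=crop("top0",315,190,55,50,7); b=crop("top0",185,200,55,50,7)
s=crop("scene0",260,142,55,50,7) ; s2=crop("scene0",210,215,55,50,7)
im=np.vstack([np.hstack([a,b]),np.hstack([s2,s])])
cv2.imwrite('pics/c1.png',cv2.resize(im,None,fx=600/700,fy=600/700)) # scale 6
E
```

```text
(no output)
```

View pics/c1.png

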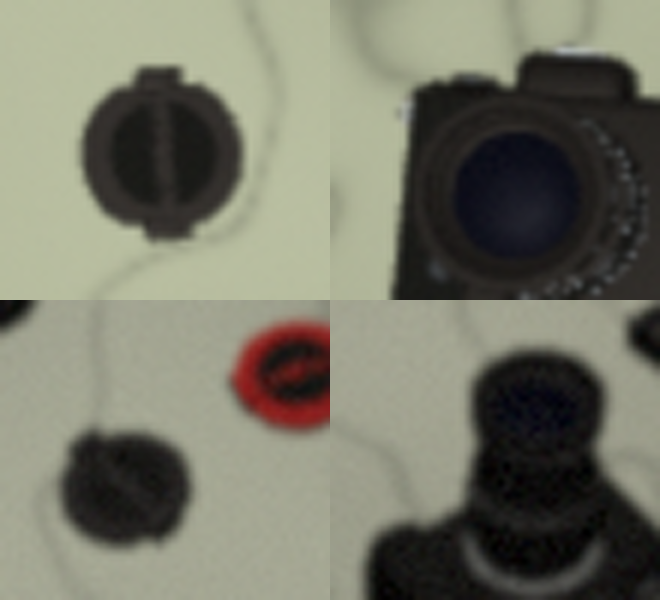

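```bash
python3 - <<'E'
from h import *
t=load("top0");s=load("scene0")
A=np.array([[158,70],[169,238],[163,153]])/6+[315,190]
P=at(t,A,16); print(P, np.linalg.norm(P[0]-P[1]))
print("cap scene",at(s,np.array([[126,488-300]])/6+[210,215],12), "top",at(t,A[2:],12))
a,b=np.array([181,190])/6+[185,200],np.array([209,103])/6+[260,142]
for z in range(100,150,6):
  x,y=at(t,a,z)[0],at(s,b,z)[0]; print(z,x[:2].round(1),y[:2].round(1),np.linalg.norm(x-y).round(1))
o=get_obs();print(o['tcp_rot'],vision.capture("wrist")['T_tool_cam'])
E
```

```text
[[ 615.24484423 -123.03416433   16.        ]
 [ 556.31470967 -126.7907468    16.        ]
 [ 586.00820028 -124.74234111   16.        ]] 59.0497474225456
cap scene [[ 590.15904793 -124.37449405   12.        ]] top [[ 586.41821112 -125.36750819   12.        ]]
100 [543.  126.3] [520.  143.1] 28.6
106 [542.7 125.2] [524.3 139.2] 23.1
112 [542.4 124.2] [528.7 135.4] 17.6
118 [542.  123.2] [533.1 131.5] 12.2
124 [541.7 122.2] [537.4 127.6] 6.9
130 [541.4 121.2] [541.8 123.8] 2.6
136 [541.  120.2] [546.2 119.9] 5.1
142 [540.7 119.2] [550.5 116. ] 10.3
148 [540.4 118.2] [554.9 112.1] 15.7
[-3.14017468e+00 -1.95032174e-04  2.84584720e+00] [[ 2.84864157e-05  9.56378112e-01  2.92131659e-01  8.00651399e+01]
 [ 9.99999819e-01 -2.02794061e-04  5.66393219e-04  2.35665693e-02]
 [ 6.00928643e-04  2.92131590e-01 -9.56377945e-01 -1.58505593e+02]
 [ 0.00000000e+00  0.00000000e+00  0.00000000e+00  1.00000000e+00]]
```

Rim height is about 131 mm at (541,121). The cap is at (586,-125) with its tab axis turned +0.064 rad from world x, and the measured tab span of 59 mm matches the given 60. I'll move over the lens first for a close look.

```bash
python3 -m pendant '{"dp":[[-0.03,-0.016,0],[-0.08,-0.042,0],[-0.135,-0.07,0],[-0.19,-0.1,0],[-0.245,-0.128,0],[-0.3,-0.157,0],[-0.355,-0.186,0],[-0.41,-0.214,0]],"rotation":[[0,0,0.12],[0,0,0.27],[0,0,0.42],[0,0,0.58],[0,0,0.74],[0,0,0.9],[0,0,1.06],[0,0,1.21]]}' 0.0918
```

```text
time: 1.15
tool_pos: [484.0, 176.3, 226.7]
tcp_rot: [3.142, -0.0, 1.63]
contact_force: [0.5, 0.7, -0.3]
grip_width: 91.8
finger_force: 0.0
```

```bash
python3 -m pendant '{"dp":[[-0.03,0.028,0],[-0.058,0.054,0],[-0.058,0.054,0],[-0.058,0.054,0]],"rotation":[[0,0,0],[0,0,0],[0,0,0],[0,0,0]]}' && python3 - <<'E'
from h import *
c=cap("wrist","w1"); print(get_obs()['tool_pos'],c['vfov'],c['dist'])
cv2.imwrite('pics/w1b.png',cv2.resize(cv2.imread('pics/w1.png'),(800,600),interpolation=cv2.INTER_CUBIC))
t=load("top0"); print("spare",at(t,np.array([454,187])*.7,98))
E
```

```text
time: 1.65
tool_pos: [539.8, 123.9, 226.3]
tcp_rot: [-3.14, -0.0, 1.636]
contact_force: [-0.3, -0.4, -0.2]
grip_width: 91.5
finger_force: 0.0
[539.67911758 124.35704186 226.55108588] 71.36357901019187 [-0.06417687  0.          0.          0.          0.        ]
spare [[741.40872601 -65.09336962  98.        ]]
```

View pics/w1b.png

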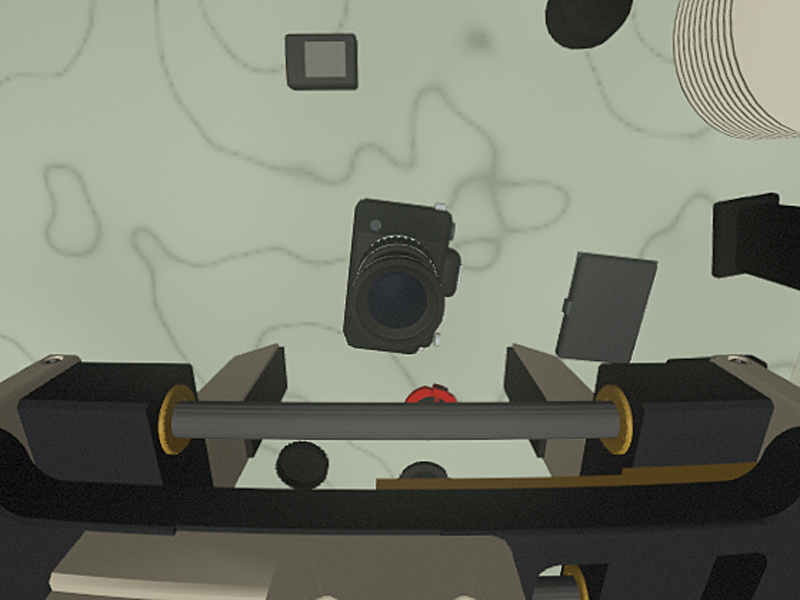

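```bash
python3 - <<'E'
from h import *
im=crop("w1",235,165,80,65,9)
im=cv2.convertScaleAbs(im,alpha=2.2,beta=10)
cv2.imwrite('pics/w1c.png',im)
E
```

```text
(no output)
```

View pics/w1c.png

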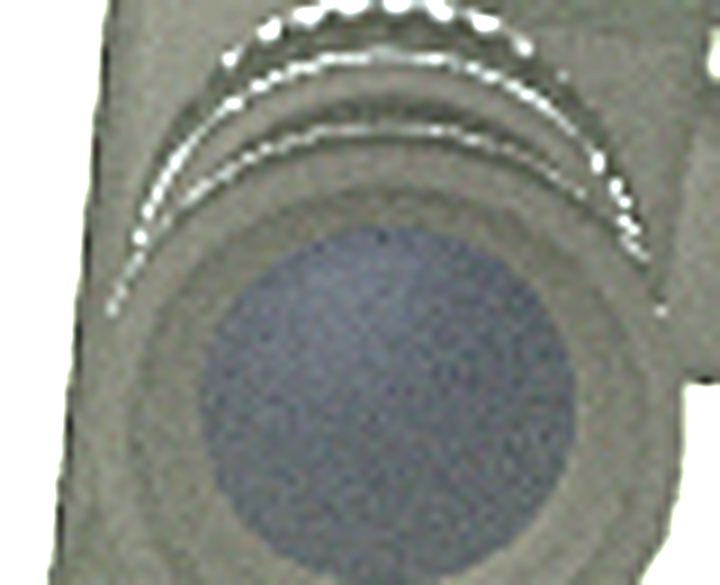

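```bash
python3 - <<'E'
from h import *
from scipy.optimize import least_squares
c=load("w1"); th=np.linspace(0,2*np.pi,181)
def ext(X,r,dz=0):
    p=proj(c,np.c_[X[0]+r*np.cos(th),X[1]+r*np.sin(th),0*th+X[2]-dz]); p=(p-[235,165]+.5)*9
    return np.array([p[:,0].min(),p[:,0].max(),p[:,1].min(),p[:,1].max()])
f=lambda X:(ext(X,26)-[128,650,185,0])[:3]
s=least_squares(f,[541,121,131]).x; print(s, ext(s,26),ext(s,30),ext(s,24.5,1.5))
print((at(c,np.array([389,440])/9+[234.5,164.5],131)))
for z in(125,131,137):
  r=least_squares(lambda X:f([*X,z]),[541,121]); print(z,r.x,r.fun,ext([*r.x,z],30))
E
```

```text
[540.14323271 121.75266983 135.70943954] [128.         650.         185.         681.38774438] [ 87.87291486 690.14869178 144.38162061 717.19083352] [144.3440365  633.55942292 196.69510922 662.14134839]
[[540.25738909 120.26422668 131.        ]]
125 [540.3295753  119.42918481] [ 10.43933386 -10.43466445  -0.58016926] [ 99.91336141 678.11079183 145.47755189 696.05996541]
131 [540.2251415  120.73151455] [ 4.6955962  -4.69344516 -0.2670068 ] [ 93.28862475 684.73416481 144.86906613 707.68815263]
137 [540.12079662 122.0323353 ] [-1.31686419  1.31624612  0.07665674] [ 86.3541164  691.66714757 144.24653353 719.85525063]
```

```bash
python3 -m pendant '{"dp":[[-0.04,0.005,0.0],[-0.095,0.011,0.01],[-0.15,0.018,0.03],[-0.2,0.024,0.06],[-0.235,0.029,0.1],[-0.2515,0.031,0.14],[-0.2515,0.031,0.156],[-0.2515,0.031,0.156]],"rotation":[[0,0,0],[0,0,0],[0,0,0],[0,0,0],[0,0,0],[0,0,0],[0,0,0],[0,0,0]]}' && python3 - <<'E'
from h import *
c=cap("wrist","w2"); print(get_obs()['tool_pos'],get_obs()['tcp_rot'],proj(c,[586.3,-125,12]))
cv2.imwrite('pics/w2b.png',crop("w2",140,60,280,210,2.857))
E
```

```text
time: 2.7
tool_pos: [587.2, -123.7, 70.4]
tcp_rot: [-3.14, -0.001, 1.637]
contact_force: [-1.0, 0.2, 0.1]
grip_width: 91.6
finger_force: 0.0
[ 588.12379144 -123.88939328   71.66331936] [ 3.14084350e+00 -8.10598012e-05  1.63744381e+00] [[276.37898868 225.04101561]]
```

View pics/w2b.png

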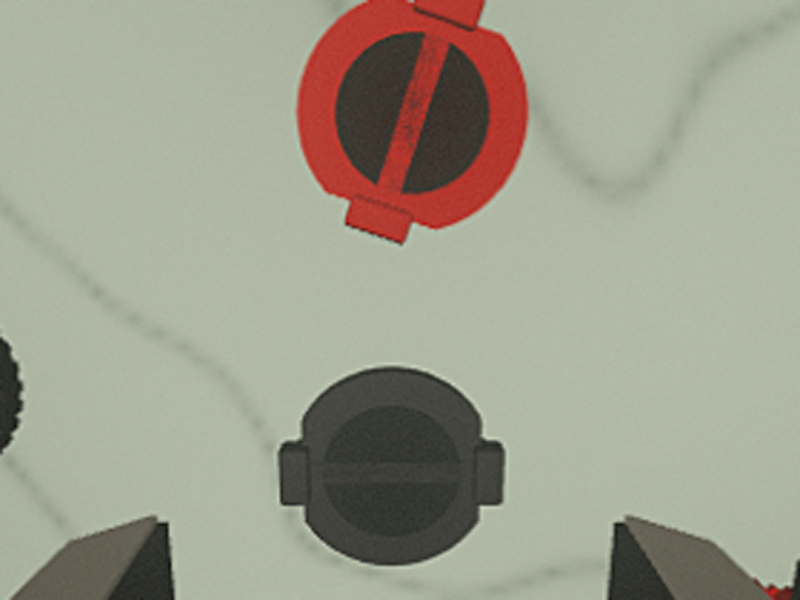

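```bash
python3 - <<'E'
from h import *
c=load("w2"); o=get_obs(); print(o['tool_pos'],o['tcp_rot'])
uv=np.array([[392,473],[295,473],[489,473],[392,466]])/2.857+[139.7,59.7]
P=np.vstack([at(c,uv[:3],17.5),at(c,uv[3:],12)])
M=R.from_euler('xyz',o['tcp_rot']).as_matrix()
print(P,(P-o['tool_pos'])@M)
E
```

```text
[ 588.12379144 -123.88939328   71.66331936] [ 3.14084350e+00 -8.10598012e-05  1.63744381e+00]
[[ 586.59221422 -123.1127505    17.5       ]
 [ 560.47119695 -124.87628492   17.5       ]
 [ 612.70583714 -121.37497917   17.5       ]
 [ 586.59098655 -123.10145596   12.        ]] [[  0.87252829  -1.51703025  54.16226898]
 [  0.85252071 -27.69749647  54.14265416]
 [  0.86732242  24.65434228  54.18187494]
 [  0.88343368  -1.52162334  59.66226798]]
```

The wrist view shows the black cap at (392,466) in the crop, with tabs at (295,472) and (489,472) level with the closing line. The offset is small: +1, -1.5 mm. I'll descend and close.

```bash
python3 -m pendant '{"dp":[[0.001,-0.0015,0.015],[0.001,-0.0015,0.035],[0.001,-0.0015,0.05],[0.001,-0.0015,0.058],[0.001,-0.0015,0.0605],[0.001,-0.0015,0.0605],[0.001,-0.0015,0.0605]],"rotation":[[0,0,0],[0,0,0],[0,0,0],[0,0,0],[0,0,0],[0,0,0],[0,0,0]]}' && python3 -m pendant '{"dp":[[0,0,0],[0,0,0],[0,0,0],[0,0,0],[0,0,0],[0,0,0],[0,0,0],[0,0,0]],"rotation":[[0,0,0],[0,0,0],[0,0,0],[0,0,0],[0,0,0],[0,0,0],[0,0,0],[0,0,0]]}' 0.045
```

```text
time: 3.62
tool_pos: [586.6, -124.5, 10.8]
tcp_rot: [3.141, 0.0, 1.636]
contact_force: [-0.2, -0.0, -0.5]
grip_width: 91.6
finger_force: 0.0
time: 4.62
tool_pos: [586.3, -124.4, 10.4]
tcp_rot: [3.141, 0.0, 1.636]
contact_force: [-0.8, 1.0, 3.2]
grip_width: 49.8
finger_force: 30.0
```

```bash
python3 -m pendant '{"dp":[[0,0,-0.005],[0,0,-0.02],[0,0,-0.05],[0,0,-0.1],[0,0,-0.15],[0,0,-0.18],[0,0,-0.18]],"rotation":[[0,0,0],[0,0,0],[0,0,0],[0,0,0],[0,0,0],[0,0,0],[0,0,0]]}' && python3 - <<'E'
from h import *
c=cap("wrist","w3"); o=get_obs(); print(o['tool_pos'],o['tcp_rot'],o['grip_width'],o['contact_force'],o['moment'])
cv2.imwrite('pics/w3b.png',cv2.convertScaleAbs(crop("w3",180,190,200,150,4),alpha=1.5,beta=10))
E
```

```text
time: 5.5
tool_pos: [587.5, -124.8, 193.8]
tcp_rot: [3.135, 0.002, 1.636]
contact_force: [-0.4, -0.8, -0.5]
grip_width: 49.4
finger_force: 30.0
[ 586.50472599 -124.52505517  191.53678958] [3.13917130e+00 9.51985074e-04 1.63581069e+00] 49.64392544787534 [ 0.55811022  0.35913665 -1.19932278] [-0.09966052  0.09195124 -0.034254  ]
```

View pics/w3b.png

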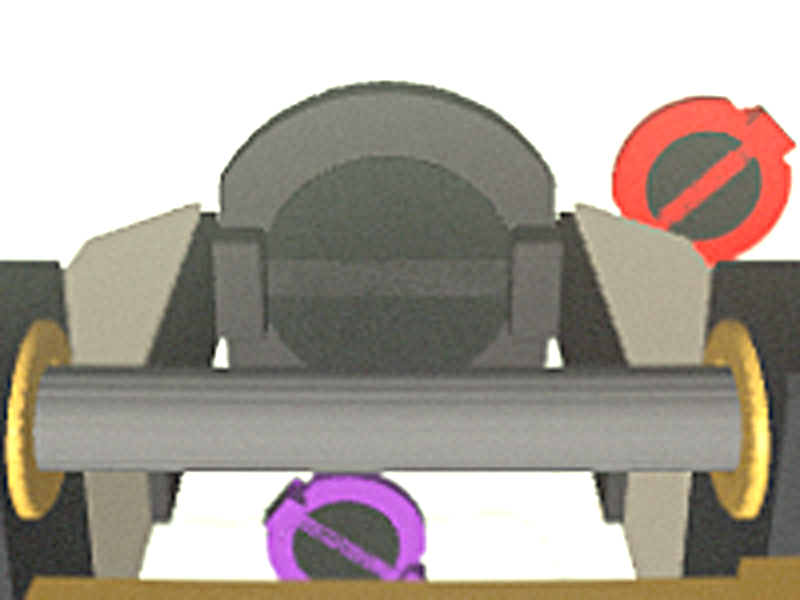

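```bash
python3 - <<'E'
from h import *
c=load("w3"); o=get_obs(); c['pose']=vision.capture("wrist")['T_tool_cam']
c1=load("w1");
uv=np.array([[387.5,82],[219,200],[556,200],[389,278],[240,234],[537,234]])/4+[179.9,189.9]
print("disc top z-1.8:",at(c,uv[:4],-1.8)); print("tab top front edge (z -7.3):",at(c,uv[4:],-7.3), "bar",at(c,uv[3:4],-1.3))
print("spread z0",at(c,uv[1:3],0))
# lens in tool frame at w1
c1['pose']=c['pose']
for z in (92,95,98): print(z,at(c1,np.array([[389,440]])/9+[234.5,164.5],z))
print(get_obs()['time'])
E
```

```text
disc top z-1.8: [[ 29.86221838  -0.67559406  -1.8       ]
 [ 11.87222032 -25.15385965  -1.8       ]
 [ 11.87357891  23.81883012  -1.8       ]
 [ -0.65840178  -0.44030596  -1.8       ]]
tab top front edge (z -7.3): [[  9.03243307 -21.55120202  -7.3       ]
 [  9.03271729  20.489173    -7.3       ]] bar [[-0.91407342 -0.43890924 -1.3       ]]
spread z0 [[ 11.09573312 -25.43269918   0.        ]
 [ 11.09710731  24.10250638   0.        ]]
92 [[-2.65881709  0.30047679 92.        ]]
95 [[-3.64240286  0.31459052 95.        ]]
98 [[-4.62598863  0.32870425 98.        ]]
5.6
```

```bash
python3 -m pendant '{"dp":[[0.025,-0.003,0],[0.07,-0.008,0],[0.12,-0.014,0],[0.17,-0.02,0],[0.215,-0.025,0],[0.24,-0.028,0.01],[0.2465,-0.0286,0.025],[0.2465,-0.0286,0.028]],"rotation":[[0,0,0],[0,0,0],[0,0,0],[0,0,0],[0,0,0],[0,0,0],[0,0,0],[0,0,0]]}' && python3 -m pendant '{"dp":[[0,0,0],[0,0,0]],"rotation":[[0,0,0],[0,0,0]]}' && python3 - <<'E'
from h import *
c=cap("wrist","w4")
a=cv2.convertScaleAbs(crop("w4",200,180,160,110,5),alpha=2.,beta=10)
cap("scene","s4"); cap("top","t4")
b=cv2.convertScaleAbs(crop("s4",255,110,80,80,5),alpha=2,beta=10)[:, :]
cv2.imwrite('pics/w4b.png',a)
E
```

```text
time: 6.6
tool_pos: [540.3, 119.9, 160.2]
tcp_rot: [-3.138, 0.0, 1.637]
contact_force: [-0.1, -0.4, -1.0]
grip_width: 49.8
finger_force: 30.0
time: 6.85
tool_pos: [542.1, 118.8, 162.5]
tcp_rot: [3.141, -0.0, 1.634]
contact_force: [-0.5, -0.2, -0.2]
grip_width: 50.0
finger_force: 30.0
```

View pics/w4b.png

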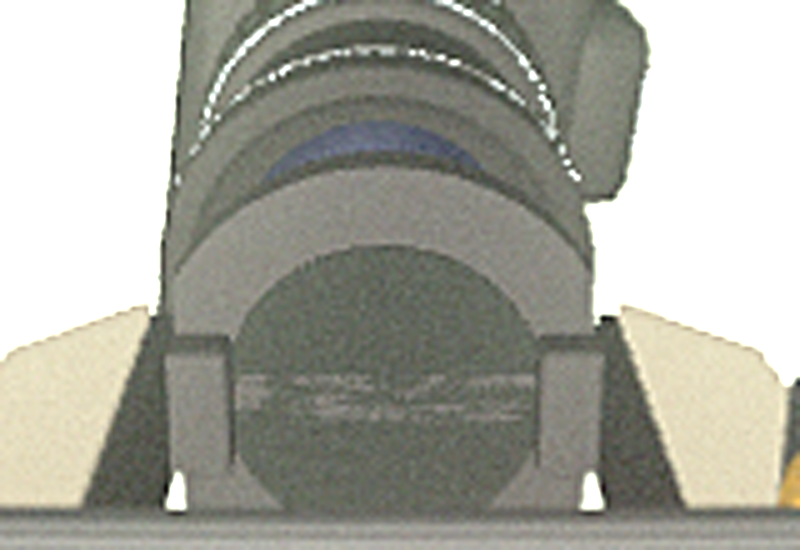

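```bash
python3 - <<'E'
from h import *
c=load("w4"); c['pose']=vision.capture("wrist")['T_tool_cam']
th=np.linspace(0,2*np.pi,361)
def circ(x,y,z,r):
    p=proj(c,np.c_[x+r*np.cos(th),y+r*np.sin(th),0*th+z]); return (p-[200,180]+.5)*5
for z in (28,31,34):
  for x,y in((.7,-.6),(.7,-1.6),(1.7,-.6)):
    p=circ(x,y,z,26);q=circ(x,y,z,30)
    def at_row(p,r):
        up=p[p[:,1]<p[np.argmin(p[:,0]),1]+1]; u=up[np.argsort(up[:,0])]
        s=np.where(np.diff(np.sign(u[:,1]-r)))[0]; return u[s,0].round()
    print(z,x,y,'mouth top',p[p[:,1].argmin()].round(),'row165',at_row(p,165),'outer top',q[:,1].min().round(),'ext',q[:,0].min().round(),q[:,0].max().round())
im=cv2.imread('pics/w4b.png')
for z,col in((28,(0,0,255)),(31,(0,255,0)),(34,(255,0,0))):
  for r in(26,30): cv2.polylines(im,[circ(.7,-.6,z,r).astype(int)],True,col,1)
cv2.imwrite('pics/w4c.png',im[:320])
E
```

```text
28 0.7 -0.6 mouth top [387. 109.] row165 [247. 524.] outer top 80.0 ext 169.0 604.0
28 0.7 -1.6 mouth top [379. 109.] row165 [240. 516.] outer top 80.0 ext 162.0 597.0
28 1.7 -0.6 mouth top [387. 102.] row165 [240. 531.] outer top 73.0 ext 169.0 604.0
31 0.7 -0.6 mouth top [387. 103.] row165 [243. 528.] outer top 74.0 ext 172.0 601.0
31 0.7 -1.6 mouth top [379. 103.] row165 [235. 521.] outer top 74.0 ext 165.0 594.0
31 1.7 -0.6 mouth top [387.  96.] row165 [236. 535.] outer top 67.0 ext 172.0 601.0
34 0.7 -0.6 mouth top [387.  97.] row165 [239. 533.] outer top 69.0 ext 175.0 598.0
34 0.7 -1.6 mouth top [379.  97.] row165 [231. 525.] outer top 69.0 ext 168.0 591.0
34 1.7 -0.6 mouth top [387.  90.] row165 [235. 537.] outer top 62.0 ext 175.0 598.0
```

View pics/w4c.png

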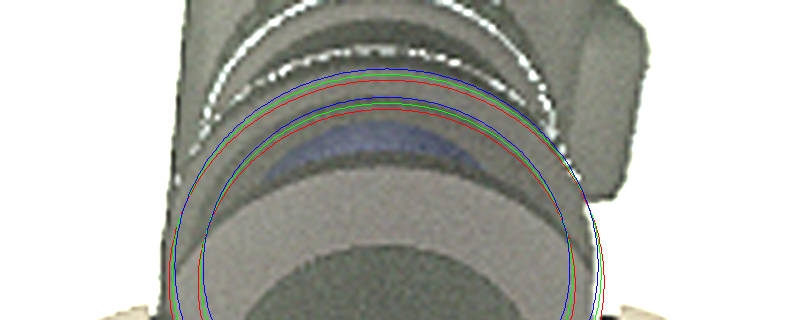

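```bash
python3 -m pendant '{"dp":[[0.0006,-0.0009,0.005],[0.0006,-0.0009,0.012],[0.0006,-0.0009,0.016],[0.0006,-0.0009,0.018],[0.0006,-0.0009,0.018]],"rotation":[[0,0,0],[0,0,0],[0,0,0],[0,0,0],[0,0,0]]}' && python3 -m pendant '{"dp":[[0,0,0.001],[0,0,0.002],[0,0,0.002]],"rotation":[[0,0,0],[0,0,0],[0,0,0]]}'; python3 -m pendant '{"dp":[[0,0,0.001],[0,0,0.0015],[0,0,0.0015]],"rotation":[[0,0,0],[0,0,0],[0,0,0]]}'
```

```text
time: 7.68
tool_pos: [540.7, 120.3, 144.0]
tcp_rot: [-3.141, -0.0, 1.636]
contact_force: [0.2, 0.3, -0.4]
grip_width: 49.4
finger_force: 30.0
time: 8.05
tool_pos: [541.0, 120.5, 142.6]
tcp_rot: [3.141, -0.0, 1.636]
contact_force: [0.2, 0.9, 2.4]
grip_width: 49.9
finger_force: 30.0
time: 8.43
tool_pos: [540.7, 120.5, 140.6]
tcp_rot: [3.141, -0.0, 1.636]
contact_force: [0.6, 2.8, 1.6]
grip_width: 49.8
finger_force: 30.0
```

```bash
python3 -m pendant '{"dp":[[0.0006,0,0],[0.0006,0,0.0005],[0.0006,0,0.001],[0.0006,0,0.001]],"rotation":[[0,0,0],[0,0,0],[0,0,0],[0,0,0]]}'; python3 -c "
from h import *; o=get_obs(); print(o['contact_force'],o['moment'],o['tcp_rot'],o['tool_pos'])"
```

```text
time: 8.93
tool_pos: [540.7, 120.7, 140.1]
tcp_rot: [3.141, 0.0, 1.636]
contact_force: [-1.3, 0.5, 5.1]
grip_width: 49.9
finger_force: 30.0
[-1.31206859  0.46408725  5.07212112] [0.02542164 0.31034915 0.04848311] [3.14134167e+00 1.31889254e-04 1.63580061e+00] [540.6631783  120.70482314 140.09022948]
```

```bash
python3 -m pendant '{"dp":[[0.0002,-0.0004,0.0003],[0.0002,-0.0005,0.0006],[0.0002,-0.0005,0.001]],"rotation":[[0,0,0],[0,0,0],[0,0,0]]}'; python3 -c "
from h import *; o=get_obs(); print(o['moment'],o['tcp_rot'],o['tool_pos'])"
```

```text
time: 9.3
tool_pos: [540.7, 120.7, 139.9]
tcp_rot: [3.14, 0.0, 1.636]
contact_force: [-1.9, -0.8, 12.1]
grip_width: 49.7
finger_force: 30.0
[-0.19882783  0.49216627 -0.03599107] [3.13970456e+00 4.07469852e-04 1.63576976e+00] [540.69600126 120.73978344 139.93612121]
```

```bash
python3 -m pendant '{"dp":[[0,0,-0.0005],[0,0,-0.0005]],"rotation":[[0,0,0],[0,0,0]]}'; python3 - <<'E'
from h import *
c=cap("wrist","w5"); c['pose']=c['T_tool_cam']; cap("scene","s5")
th=np.linspace(0,2*np.pi,361)
a=cv2.convertScaleAbs(crop("w5",200,160,160,120,5),alpha=2.,beta=10); b=a.copy()
def circ(x,y,z,r):
    p=proj(c,np.c_[x+r*np.cos(th),y+r*np.sin(th),0*th+z]); return ((p-[200,160]+.5)*5).astype(int)
for z,r,col in((-2,28.5,(0,255,255)),(4,30,(0,255,0)),(9,30,(0,0,255))): cv2.polylines(b,[circ(.8,-.6,z,r)],True,col,1)
a=a[:300];b=b[:300]
s=cv2.convertScaleAbs(crop("s5",265,120,60,60,5),alpha=2.5,beta=10)
s0=cv2.convertScaleAbs(crop("scene0",265,120,60,60,5),alpha=2.5,beta=10)
top=np.hstack([b[:,100:600],s]); bot=np.hstack([a[:,100:600],s0])
cv2.imwrite('pics/c5.png',np.vstack([top,bot])); print(top.shape)
E
```

```text
time: 9.55
tool_pos: [540.6, 120.7, 140.0]
tcp_rot: [3.14, 0.0, 1.636]
contact_force: [-0.7, -1.1, 7.2]
grip_width: 49.6
finger_force: 30.0
(300, 800, 3)
```

View pics/c5.png

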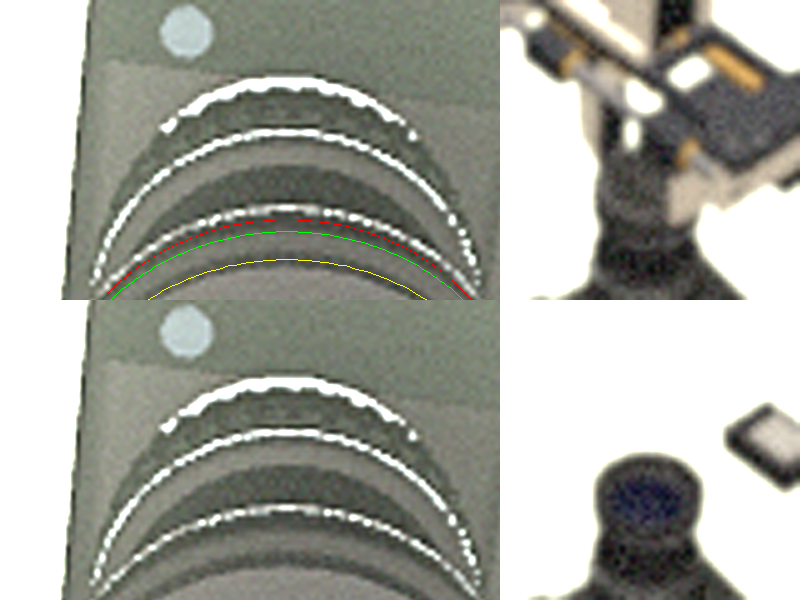

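Seated: the rim's edge sits on the green line predicted for seated (row about 235), directly under the disc's side wall. The bottomed contact at TCP 140 also implies a rim height of 136, matching the mouth-size fit of 135.7. Now I'll open the fingers in small steps while still resting lightly.

```bash
Z='{"dp":[[0,0,0],[0,0,0],[0,0,0],[0,0,0]],"rotation":[[0,0,0],[0,0,0],[0,0,0],[0,0,0]]}'; python3 -m pendant '{"dp":[[0,0,0.0003],[0,0,0.0003],[0,0,0.0003]],"rotation":[[0,0,0],[0,0,0],[0,0,0]]}' 0.045;  python3 -m pendant '{"dp":[[0,0,0],[0,0,0],[0,0,0],[0,0,0]],"rotation":[[0,0,0],[0,0,0],[0,0,0],[0,0,0]]}' 0.053; python3 -m pendant '{"dp":[[0,0,0],[0,0,0],[0,0,0]],"rotation":[[0,0,0],[0,0,0],[0,0,0]]}' 0.0555; python3 -m pendant '{"dp":[[0,0,0],[0,0,0],[0,0,0]],"rotation":[[0,0,0],[0,0,0],[0,0,0]]}' 0.0575;python3 -m pendant '{"dp":[[0,0,0],[0,0,0],[0,0,0]],"rotation":[[0,0,0],[0,0,0],[0,0,0]]}' 0.0595
```

```text
time: 10.02
tool_pos: [540.7, 120.7, 140.0]
tcp_rot: [3.14, 0.0, 1.636]
contact_force: [-0.7, -0.4, 8.4]
grip_width: 49.8
finger_force: 30.0
time: 10.52
tool_pos: [540.8, 120.8, 139.8]
tcp_rot: [3.14, 0.0, 1.636]
contact_force: [-0.8, -0.5, 6.9]
grip_width: 53.1
finger_force: 6.5
time: 10.9
tool_pos: [540.8, 120.7, 139.8]
tcp_rot: [3.14, 0.0, 1.636]
contact_force: [-0.7, 0.1, 7.4]
grip_width: 55.3
finger_force: 5.0
time: 11.28
tool_pos: [540.6, 120.8, 138.9]
tcp_rot: [3.141, 0.0, 1.636]
contact_force: [3.6, 0.3, 2.2]
grip_width: 57.7
finger_force: 1.4
time: 11.65
tool_pos: [539.8, 121.0, 138.6]
tcp_rot: [-3.141, -0.0, 1.636]
contact_force: [0.9, -1.0, 0.2]
grip_width: 59.2
finger_force: 0.4
```

The finger force fell to about 0 past 57 mm. Free tabs would still push about 3 N there, so the hooks stand in the groove. Opening fully and retreating.

```bash
python3 -m pendant '{"dp":[[0,0,0],[0,0,0],[0,0,0],[0,0,0],[0,0,0],[0,0,0]],"rotation":[[0,0,0],[0,0,0],[0,0,0],[0,0,0],[0,0,0],[0,0,0]]}' 0.0918 && python3 -m pendant '{"dp":[[0,0,-0.005],[0,0,-0.02],[0,0,-0.05],[0,0,-0.08],[0,0,-0.091],[0,0,-0.091],[0,0,-0.091]],"rotation":[[0,0,0],[0,0,0],[0,0,0],[0,0,0],[0,0,0],[0,0,0],[0,0,0]]}' && python3 - <<'E'
from h import *
c=cap("wrist","w6"); c['pose']=c['T_tool_cam']; cap("top","t6")
g=cv2.cvtColor(cv2.imread('pics/w6.png'),cv2.COLOR_BGR2GRAY).astype(float); g0=cv2.cvtColor(cv2.imread('pics/w1.png'),cv2.COLOR_BGR2GRAY).astype(float)
p=proj(c,[0,0,92]).ravel().round().astype(int); print(p)
print("row profile",g[p[1],p[0]-50:p[0]+50:2].astype(int).tolist())
a=cv2.imread('pics/top0.png').astype(int);b=cv2.imread('pics/t6.png').astype(int)
d=(abs(a-b).max(2)>40).astype(np.uint8); n,_,st,ce=cv2.connectedComponentsWithStats(d)
print([(s[:4].tolist(),int(s[4])) for s in st[1:] if s[4]>8])
bgr=cv2.imread('pics/w6.png')[p[1],p[0]]; print(bgr, cv2.imread('pics/w1.png')[210,278])
E
```

```text
time: 12.4
tool_pos: [540.1, 121.0, 138.9]
tcp_rot: [-3.142, -0.0, 1.636]
contact_force: [0.3, 0.3, -0.5]
grip_width: 91.4
finger_force: 0.0
time: 13.28
tool_pos: [539.6, 120.9, 228.8]
tcp_rot: [-3.14, -0.0, 1.636]
contact_force: [-0.4, -0.3, -0.5]
grip_width: 91.7
finger_force: 0.0
[277 211]
row profile [172, 171, 171, 169, 170, 172, 169, 183, 49, 53, 67, 72, 66, 60, 65, 65, 57, 56, 54, 50, 49, 48, 50, 51, 51, 47, 48, 44, 54, 53, 48, 52, 47, 55, 62, 54, 58, 62, 50, 66, 64, 59, 58, 181, 171, 169, 171, 172, 173, 171]
[([0, 133, 224, 287], 38673), ([328, 201, 28, 30], 647)]
[41 49 45] [47 43 40]
```

```bash
python3 -c "
from plant import workorder; print(workorder.close_job())"
```

```text
the job is handed in; nothing more can be done
None
```

The cap is on the lens, pressed fully home with its tabs sprung out into the groove, and the arm is clear. I handed the job in at about 13 s. I confirmed the lock from the finger force dropping off and did not pull on the cap to test it.

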